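Fit the meter, indicator, push-button and switch into the control box's panel

ROBOT

A 6-joint arm with a two-finger parallel gripper is mounted at the origin on a cart in front of the work surface, level with it; the furniture and walls round the work are solid. World frame = base frame: x ahead of the robot, y to its left, z up, the work surface at z = 0. Lengths are in m, angles in rad, forces in N, time in s.
With the tool pointing down it reaches from about 0.325 to 0.9 m from the base axis. Payload 3.5 kg.
Tool frame: the origin (TCP) lies at the very end of the fingers, on their centre line; the grasp point (between the pads) lies 19 mm behind it; z points along the fingers, y is the line along which they close (so a half turn about z gives the same grasp; the last joint's range is limited). The gripper opens to 85 mm and grips with 20 to 120 N. Pads are 22 mm wide; open, the fingers measure 114 mm over their backs; the gripper's body (76 mm by 85 mm) begins 54 mm behind the grasp point. The pads swing forward as they close: fully open they stand 13 mm farther back than shut.
Start: joints at [-1.302, 0.276, -0.026, 1.268, 0, 1.467], TCP at [0.227, -0.582, 0.231] pointing down, gripper open.
Joint ranges: [-3.12, 3.12], [-0.85, 1.88], [-1.08, 1.24], [-1.95, 2.15], [-1.57, 1.53], [-3.14, 3.14]. Speed limits (rad/s): [2.57, 2.57, 3.14, 3.14, 3.14, 3.14].

INTERFACE

Orientations are given as [roll, pitch, yaw] about the fixed x, y, z axes, in that order (R = Rz(yaw) Ry(pitch) Rx(roll)).
In Python, from cell import sense, camera, camera_info, sign_off, search_frame, landmark_of gives the robot as it stands. The module is installed in compiled form; this text tells all that it offers.
- The arm moves only by the tool move_arm, never from a script. Its argument "motion" is a list of rows, each an object of numbers: "x", "y", "z": the shift along the tool's x, y, z in m; "roll": the turn about the tool's z in degrees. In form: [{"x": .., "y": .., "z": .., "roll": ..}, ...]. A call has 1 to 20 rows; each row shifts and turns the commanded pose from where the row before left it, along the tool's axes as they then stand; what a row does not reach is not made up. A row lasts 1/8 s, in which the tool goes at most 62.5 mm and 10.7 degrees, less where a joint would pass 70% of its speed; a pose out of reach is approached as far as the arm can. A call is refused whole if a number of a shift passes 0.0625 or a number of a turn 10.7, either way. A call with a gripper value outside its range is refused whole. "fingers" is the finger opening in m, from 0 to 0.0854, set as the call begins (left out, the last holds). The fingers move at their own pace and stop on an object; "newtons" is the grip in N (left out, the last holds). Time passes only in rows, so rows that do not move let the fingers close. It gives the time, the measured TCP pose, the force, the opening and the grip force at its end, in the units of the state.
- sense(): the state, without advancing time (a new reading comes with each control period).
- camera(name): name is "side" or "top" or "wrist"; returns the picture (480x640x3 uint8, blue, green, red); there is no depth.
- camera_info(name): a dict with "fx", "fy", "cx", "cy" (pixels), "k1" (the pictures are not rectified: a ray, as slopes to the right and down, at radius r is drawn at 1 + k1 r^2 times it, then the intrinsics apply), "R" (3x3) and "t" (3): a world point X has camera coordinates R X + t. Camera axes: x right, y down, z forward; pixel columns grow to the right and rows downward; lengths in m; the calibration is good to about 2 mm. A picture is of the moment at which its call begins: read the wrist's pose just before it. camera_info takes no time and is no camera call; for the wrist camera it gives the pose at the moment of the call.
- sign_off(): hands the job in; it is judged then, once.
Trained networks look in the newest picture that a camera, given by its name, has taken for a name from the list of things; names that differ only in an ending like _2 or _b are one class to them, and where a whole thing is asked for, a point or a joint stands for the part that bears it (a point fixed in the world has none). Each returns a list of dicts, best first, with "confidence" (0 to 1); they miss things now and then, are a little off and sometimes report something else, mostly with a low value. They report only what shows in the picture. A call takes as long as a camera call. They do not tell look-alikes from the thing itself.
- search_frame(camera, query): "extent" ([centre column, centre row, width, height] in pixels, round what is visible of it).
- landmark_of(camera, query): "xy" ([column, row] in pixels: a listed point, or the origin of a listed thing).
The state is a dict: "time": time; "joint_positions": joint angles; "qvel": joint speeds; "joint_torque": joint torques, N m; "tcp_pos": TCP position; "tcp_rot": TCP orientation; "ft_force": force on the tool from outside, world axes, zero at the start; "moment": the same for the moment, N m; "opening": opening from 0.0 (shut) to 1.0 (fully open); "grasp_force": force on a finger pad.
Only numpy, scipy, OpenCV 4.12 (cv2) and the standard library are available. Lean on these libraries where they do the work, as an engineer would, in place of code of your own. Each camera call takes 0.05 s, during which the arm holds its last target. There are 200 camera calls.

TASK

Fit the four loose panel parts into the top of the grey control box: lower the square-faced meter, the long digital indicator, the round push-button and the rocker switch, each body first, into the cut-out of its own shape and size, so that its bezel lies flat on the plate all round and the rectangular and square ones sit square to the plate's sides, the meter's scale running left to right as the robot sees it. Let go of all of them and leave the dish of screws and the screwdriver where they are.

Things in the scene. Friction and masses are not known exactly. Their poses are not given: they have to be found in the camera images.
- meter: analogue panel meter, square black bezel 56 x 56 x 12 mm with white scale; round barrel below, 38 mm across, 28 mm long, last 10 mm tapering to 31. Stands on its rear end, face up. Origin: centre of the rear end, z up; bezel underside 28 mm and top 40 mm above it. Seated: bezel on the plate, origin 24 mm below the plate's. x to the scale's upper edge, y along the scale. 0.12 kg.
- indicator: digital panel indicator, long black bezel 38 (x) x 62 (y) x 12 mm, dark window, three grey keys; box body below, 22 (x) x 46 (y) mm, 28 mm long, last 12 mm tapering by 3 mm a side. Stands on its rear end, face up. Origin: centre of the rear end, z up; bezel underside 28 mm and top 40 mm above it. Seated: bezel on the plate, origin 24 mm below the plate's. 0.09 kg.
- push_button: round push-button, aluminium ring bezel 40 mm across, 12 mm thick, black cap 6 mm above it; round body below, 24 mm across, 28 mm long, last 10 mm tapering to 18. Any yaw will do. Stands on its rear end, face up. Origin: centre of the rear end, z up; bezel underside 28 mm and top 40 mm above it. Seated: bezel on the plate, origin 24 mm below the plate's. 0.06 kg.
- rocker_switch: rocker switch, black bezel 46 (x) x 36 (y) x 12 mm, rocker rising 4 mm above it; box body below, 30 (x) x 20 (y) mm, 28 mm long, last 12 mm tapering by 2.5 mm a side. Stands on its rear end, face up. Origin: centre of the rear end, z up; bezel underside 28 mm and top 40 mm above it. Seated: bezel on the plate, origin 24 mm below the plate's. 0.04 kg.
- plate_large_round: 100 x 100 x 4 mm aluminium plate flush in the top of the grey hollow control box (212 x 212 x 60 mm, fixed). Origin: centre of plate and cut-out, on the plate's underside; upper face 4 mm higher, 60 mm above the bench. x, y along its sides, x away from the robot within 0.3 rad. 1 mm high screw heads in the corners. Cut-out: the large round one, 44 mm across, for the meter's barrel.
- plate_long_slot: 100 x 100 x 4 mm aluminium plate flush in the top of the grey hollow control box (212 x 212 x 60 mm, fixed). Origin: centre of plate and cut-out, on the plate's underside; upper face 4 mm higher, 60 mm above the bench. x, y along its sides, x away from the robot within 0.3 rad. 1 mm high screw heads in the corners. Cut-out: the long rectangle, 28 mm (x) by 52 mm (y), for the indicator's body.
- plate_small_round: 100 x 100 x 4 mm aluminium plate flush in the top of the grey hollow control box (212 x 212 x 60 mm, fixed). Origin: centre of plate and cut-out, on the plate's underside; upper face 4 mm higher, 60 mm above the bench. x, y along its sides, x away from the robot within 0.3 rad. 1 mm high screw heads in the corners. Cut-out: the small round one, 30 mm across, for the push-button.
- plate_short_slot: 100 x 100 x 4 mm aluminium plate flush in the top of the grey hollow control box (212 x 212 x 60 mm, fixed). Origin: centre of plate and cut-out, on the plate's underside; upper face 4 mm higher, 60 mm above the bench. x, y along its sides, x away from the robot within 0.3 rad. 1 mm high screw heads in the corners. Cut-out: the short rectangle, 36 mm (x) by 26 mm (y), for the rocker switch.
- screw_dish: bystander: small round steel dish with screws, 69 mm across, 14 mm high. Origin: centre of its underside.
- screwdriver: bystander: fine steel precision screwdriver, 90 mm long (y), 8 mm thick, lying along the bench's front edge. Origin: under its middle. (Fixed, to its right: a microscope 390 mm tall, x 0.30 to 0.54, y -0.45 to -0.61 m.)
Mind the look-alikes: they are no part of the job. Leave any green or yellow look-alike of the push_button alone.

How it is judged:
By the outcome, as a careful person would: the job done as asked, in the order asked, and still so for the second after the job is handed in, with the robot touching nothing.
It also fails if it takes over 96 s, if anything falls off the work surface, if the arm or the gripper's body presses on something with over 40 N, if the wrist force passes 120 N, or if a joint passes its speed limit or range.

## Working session

There is one attempt and no reset: what is moved stays moved. The work goes in short steps, Python scripts to look and compute and a tool call to move; the robot and the scene stay as the last step left them, time stands still between calls to the robot, and variables do not carry over. Pictures are saved under pics/ and viewed, at most 17 in all, crops included, and the job is handed in when it is done.

Besides the shell and the picture viewer there is one more tool, called after "Request:" as name(argument=value, ...) on one line, values as JSON. move_arm: Moves the arm, as the interface text tells. Its arguments: {"type":"object","properties":{"motion":{"type":"array"},"fingers":{"type":"number"},"newtons":{"type":"number"}},"required":["motion"]}

```bash
mkdir -p pics; cat > h.py <<'E'
import numpy as np, cv2
from cell import *
def ray(ci,uv):
    # undistort: drawn = s*(1+k1 r^2)
    d=np.array([(uv[0]-ci["cx"])/ci["fx"],(uv[1]-ci["cy"])/ci["fy"]]);s=d.copy()
    for _ in range(20): s=d/(1+ci["k1"]*(s@s))
    R=np.array(ci["R"]);t=np.array(ci["t"])
    return -R.T@t, R.T@np.array([s[0],s[1],1])
def onz(ci,uv,z):
    o,d=ray(ci,uv); return o+d*(z-o[2])/d[2]
def proj(ci,X):
    c=np.array(ci["R"])@np.array(X)+np.array(ci["t"]);s=c[:2]/c[2];s=s*(1+ci["k1"]*(s@s))
    return np.array([ci["fx"]*s[0]+ci["cx"],ci["fy"]*s[1]+ci["cy"]])
E
python3 - <<'E'
from h import *
s=sense();print({k:np.round(v,3) for k,v in s.items()})
for n in["top","side","wrist"]:
    ci=camera_info(n);im=camera(n);cv2.imwrite(f"pics/{n}0.png",im);o=ray(ci,(320,240));print(n,np.round(o,3),ci["fx"],ci["k1"])
    if n=="top":
        for q,z in[("meter",.0),("indicator",.0),("push_button",.0),("rocker_switch",.0),("plate_large_round",.056),("plate_long_slot",.056),("plate_small_round",.056),("plate_short_slot",.056),("screw_dish",0)]:
            for r in landmark_of(n,q)[:4]: print(q,np.round(r["xy"],1),round(r["confidence"],2),np.round(onz(ci,r["xy"],z),4))
E
```

```text
{'time': np.float64(0.0), 'joint_positions': array([-1.302,  0.277, -0.028,  1.268,  0.   ,  1.467]), 'qvel': array([-0.001,  0.   ,  0.002,  0.002,  0.001, -0.001]), 'joint_torque': array([-0.0000e+00, -4.4551e+01,  2.9520e+01,  1.6000e-02, -0.0000e+00,
        0.0000e+00]), 'tcp_pos': array([ 0.227, -0.582,  0.23 ]), 'tcp_rot': array([-3.139, -0.   ,  0.372]), 'ft_force': array([ 0.494, -0.044, -0.315]), 'moment': array([-0.013,  0.034,  0.023]), 'grasp_force': np.float64(0.0), 'opening': np.float64(1.002)}
top [[ 3.790e-01 -2.100e-02  1.011e+00]
 [ 2.010e-01 -1.000e-03 -9.800e-01]] 482.4828945199099 0.03921019942379355
meter [443.7 304.9] 0.93 [ 0.4453 -0.2769  0.    ]
indicator [438.4 243.7] 0.85 [ 0.5748 -0.2739  0.    ]
push_button [327.9 280.1] 0.67 [ 0.4999 -0.0376  0.    ]
push_button [353.6 313.2] 0.59 [ 0.4304 -0.0897  0.    ]
push_button [317.9 314.9] 0.55 [ 0.4278 -0.0156  0.    ]
rocker_switch [347. 232.] 0.86 [ 0.603  -0.0802  0.    ]
plate_large_round [258.  227.6] 0.83 [0.6021 0.1035 0.056 ]
plate_long_slot [249.2 278.5] 0.8 [0.4986 0.1197 0.056 ]
plate_long_slot [437.7 243.4] 0.35 [ 0.5646 -0.2585  0.056 ]
plate_small_round [201.7 277.5] 0.64 [0.5019 0.2139 0.056 ]
plate_short_slot [207.9 229.8] 0.92 [0.5989 0.2048 0.056 ]
screw_dish [345.  178.8] 0.68 [ 0.7224 -0.0787  0.    ]
screw_dish [439.5 243.5] 0.61 [ 0.5752 -0.2763  0.    ]
side [[ 0.187  0.74   0.579]
 [ 0.369 -0.776 -0.511]] 541.285109886266 -0.05845688726731779
wrist [[ 0.292 -0.557  0.374]
 [-0.243 -0.09  -0.966]] 398.9245802180214 -0.036436354461914545
```

```bash
python3 - <<'E'
import cv2
im=cv2.imread("pics/top0.png")
cv2.imwrite("pics/top0c.png",cv2.resize(im[150:350,150:480],(792,480),interpolation=cv2.INTER_CUBIC))
E
```

```text
(no output)
```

View pics/top0c.png

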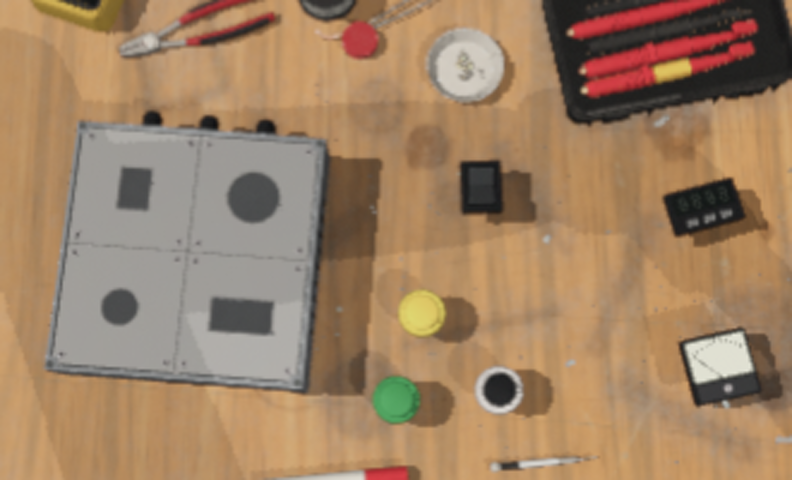

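View pics/side0.png

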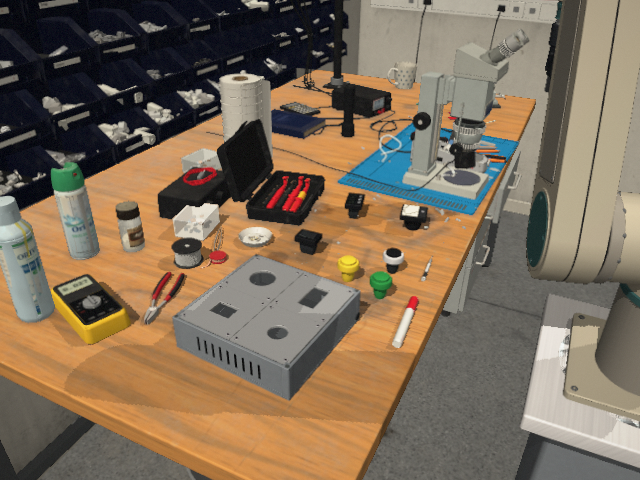

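The push-button look-alikes in the crop are yellow (422,313), green (396,400) and the aluminium ring with black cap (499,390). The third one fits the description; its full-picture pixel is (354,313). The cut-outs are short slot (135,188), large round (253,197), small round (119,307) and long slot (241,315). The microscope is next to the arm at the start, so I'll leave along +y first.

Request:
move_arm(motion=[{"x": 0.0227,"y": -0.058},{"x": 0.0227,"y": -0.058},{"x": 0.0227,"y": -0.058},{"x": 0.0227,"y": -0.058},{"roll": -10.5},{"roll": -10.5},{"roll": -10.5},{"roll": -10.5},{"roll": -10.5},{"roll": -10.5},{"y": 0.05,"x": 0.011},{"y": 0.05,"x": 0.011},{"y": 0.05,"x": 0.011},{"y": 0.05,"x": 0.011},{"y": 0.05,"x": 0.011},{}], fingers=0.085, newtons=40)

```text
validation failed for argument at $.mo...
```

```bash
python3 - <<'E'
from h import *
s=sense();print(s["time"],np.round(s["tcp_pos"],4),np.round(s["tcp_rot"],3),s["opening"])
ci=camera_info("wrist");im=camera("wrist");cv2.imwrite("pics/w1.png",im)
for q in["meter","indicator"]:
    for r in landmark_of("wrist",q)[:3]: print(q,np.round(r["xy"],1),round(r["confidence"],2),np.round(onz(ci,r["xy"],0),4))
import pickle;pickle.dump(ci,open("w1.pkl","wb"))
E
```

```text
0.6 [ 0.2271 -0.5823  0.2313] [ 3.142 -0.     0.372] 1.0033089406541513
```

View pics/w1.png

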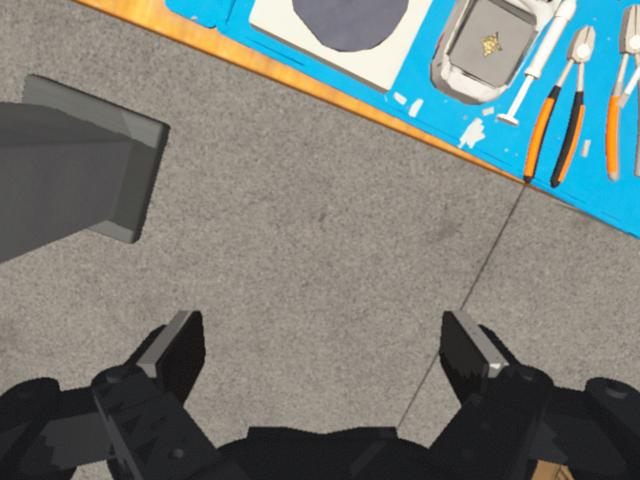

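The move was refused before anything ran, and the picture shows only the floor, the mat and the open fingers. I'll send it again with every key filled in.

Request:
move_arm(motion=[{"x": 0.0227,"y": -0.058,"z": 0,"roll": 0},{"x": 0.0227,"y": -0.058,"z": 0,"roll": 0},{"x": 0.0227,"y": -0.058,"z": 0,"roll": 0},{"x": 0.0227,"y": -0.058,"z": 0,"roll": 0},{"x": 0,"y": 0,"z": 0,"roll": -10.5},{"x": 0,"y": 0,"z": 0,"roll": -10.5},{"x": 0,"y": 0,"z": 0,"roll": -10.5},{"x": 0,"y": 0,"z": 0,"roll": -10.5},{"x": 0,"y": 0,"z": 0,"roll": -10.5},{"x": 0,"y": 0,"z": 0,"roll": -10.5},{"x": 0.011,"y": 0.05,"z": 0,"roll": 0},{"x": 0.011,"y": 0.05,"z": 0,"roll": 0},{"x": 0.011,"y": 0.05,"z": 0,"roll": 0},{"x": 0.011,"y": 0.05,"z": 0,"roll": 0},{"x": 0.011,"y": 0.05,"z": 0,"roll": 0},{"x": 0,"y": 0,"z": 0,"roll": 0}], fingers=0.085, newtons=40)

```text
time: 2.75
tcp_pos: [0.4846, -0.3029, 0.2311]
tcp_rot: [3.14, 0.0, 1.475]
ft_force: [-0.6, 0.2, 0.5]
opening: 0.992
grasp_force: 0.0
```

```bash
cat > look.py <<'E'
from h import *
import sys,pickle
f=sys.argv[1]
s=sense();print(round(float(s["time"]),2),np.round(s["tcp_pos"],4),np.round(s["tcp_rot"],3),round(float(s["opening"]),3),np.round(s["joint_positions"],2))
ci=camera_info("wrist");im=camera("wrist");cv2.imwrite(f"pics/{f}.png",im)
pickle.dump(ci,open(f"{f}.pkl","wb"))
for q in sys.argv[2:]:
    for r in landmark_of("wrist",q)[:3]: print(q,np.round(r["xy"],1),round(r["confidence"],2),np.round(onz(ci,r["xy"],.056 if "plate" in q else 0),4))
E
python3 look.py w1 meter indicator
```

```text
2.75 [ 0.4846 -0.3029  0.2311] [3.14  0.    1.475] 0.992 [-0.67  0.18 -0.15  1.24  0.    0.99]
meter [280.2 189.9] 0.57 [ 0.4475 -0.2817  0.    ]
indicator [425.9 168.1] 0.56 [ 0.5842 -0.2745  0.    ]
```

View pics/w1.png

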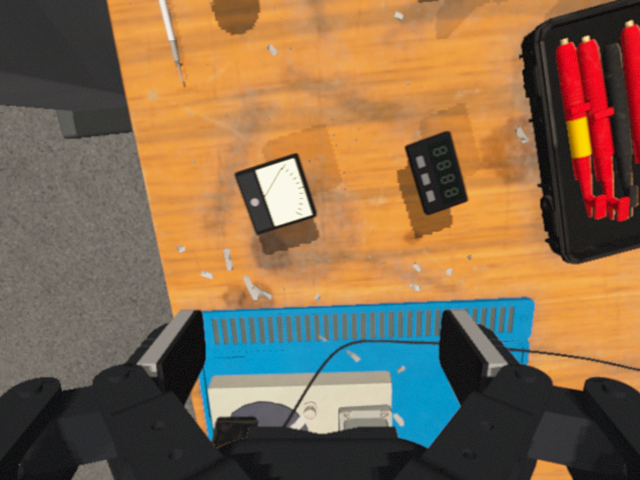

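The meter's bezel corners are about (236,173), (297,154), (316,214) and (257,234). The indicator's are about (405,146), (449,132), (467,202) and (424,214). I'll measure both on the z = 0.040 plane.

```bash
cat > corners.py <<'E'
from h import *
import pickle
def quad(f,c,z,show=True):
    ci=pickle.load(open(f+".pkl","rb")) if isinstance(f,str) else f
    g=cv2.imread(f"pics/{f}.png",0)
    p=np.array(c,np.float32).reshape(-1,1,2)
    P=np.array([onz(ci,q,z) for q in p[:,0]])[:,:2]
    e=[P[(i+1)%4]-P[i] for i in range(4)]
    # yaw of x edge (e0 - e2), y edge reversed
    ex=e[0]-e[2];ey=e[1]-e[3]
    print(f,"centre",np.round(P.mean(0),4),"lens mm",np.round([1000*np.linalg.norm(v) for v in e],1),"yaw e0",round(np.arctan2(ex[1],ex[0]),3),"yaw e1",round(np.arctan2(ey[1],ey[0])-np.pi/2,3))
E
python3 - <<'E'
from corners import *
# order: e0 along +x, e1 along +y : start lower-left
quad("w1",[(257,234),(316,214),(297,154),(236,173)],.04)
quad("w1",[(424,214),(467,202),(449,132),(405,146)],.04)
E
```

```text
w1 centre [ 0.4486 -0.2801] lens mm [53.9 52.2 53.1 54.3] yaw e0 0.215 yaw e1 0.194
w1 centre [ 0.5829 -0.2761] lens mm [37.4 60.6 36.9 59.6] yaw e0 0.199 yaw e1 0.238
```

Sizes match to within 2.5 mm, and the meter position agrees with the top camera. Next I'll grasp the meter with tool yaw 1.776 and TCP at z 0.026, so the fingertips stay above the bezel's underside.

Request:
move_arm(motion=[{"x": 0.0189,"y": -0.0379,"z": 0,"roll": -8.6},{"x": 0,"y": 0,"z": 0.03,"roll": -8.6},{"x": 0,"y": 0,"z": 0.055,"roll": 0},{"x": 0,"y": 0,"z": 0.055,"roll": 0},{"x": 0,"y": 0,"z": 0.04,"roll": 0},{"x": 0,"y": 0,"z": 0.025,"roll": 0},{"x": 0,"y": 0,"z": 0,"roll": 0},{"x": 0,"y": 0,"z": 0,"roll": 0}])

```text
time: 3.9
tcp_pos: [0.4458, -0.2815, 0.0276]
tcp_rot: [3.141, 0.001, 1.77]
ft_force: [0.9, -0.9, -0.2]
opening: 0.994
grasp_force: 0.0
```

Request:
move_arm(motion=[{"x": 0,"y": 0,"z": 0,"roll": 0},{"x": 0,"y": 0,"z": 0,"roll": 0},{"x": 0,"y": 0,"z": 0,"roll": 0},{"x": 0,"y": 0,"z": 0,"roll": 0},{"x": 0,"y": 0,"z": 0,"roll": 0},{"x": 0,"y": 0,"z": 0,"roll": 0}], fingers=0.03, newtons=40)

```text
time: 4.65
tcp_pos: [0.4471, -0.2816, 0.0282]
tcp_rot: [3.14, 0.003, 1.772]
ft_force: [-1.1, 0.6, 5.6]
opening: 0.642
grasp_force: 41.9
```

```bash
python3 look.py w2
```

```text
4.65 [ 0.4471 -0.2816  0.0282] [3.140e+00 3.000e-03 1.772e+00] 0.642 [-0.68  0.3  -0.47  0.79 -0.    0.69]
```

View pics/w2.png

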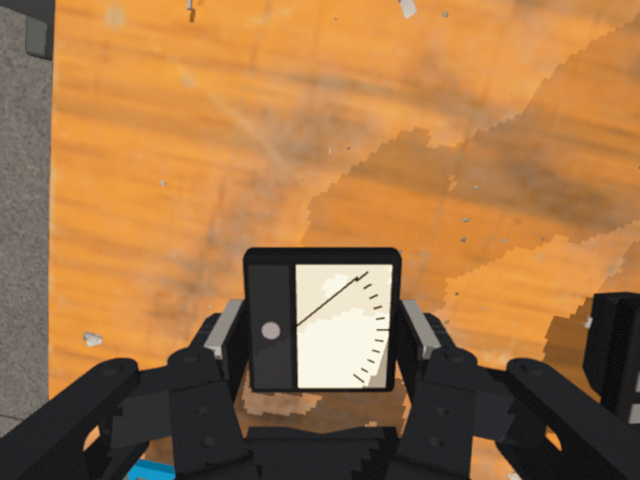

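The meter is held squarely: the bezel spans pixels (247..400, 248..390) and the opening is 55 mm. I'll lift it and go look at the box.

Request:
move_arm(motion=[{"x": 0,"y": 0,"z": -0.03,"roll": 0},{"x": 0,"y": 0,"z": -0.06,"roll": 0},{"x": 0,"y": 0,"z": -0.06,"roll": 0},{"x": 0,"y": 0,"z": -0.06,"roll": 0},{"x": 0,"y": 0,"z": 0,"roll": 8.5},{"x": 0,"y": 0,"z": 0,"roll": 8.5},{"x": 0.05,"y": 0.01,"z": 0,"roll": 0},{"x": 0.05,"y": 0.01,"z": 0,"roll": 0},{"x": 0.05,"y": 0.01,"z": 0,"roll": 0},{"x": 0.05,"y": 0.01,"z": 0,"roll": 0},{"x": 0.05,"y": 0.01,"z": 0,"roll": 0},{"x": 0.05,"y": 0.01,"z": 0,"roll": 0},{"x": 0.05,"y": 0.01,"z": 0,"roll": 0},{"x": 0,"y": 0,"z": 0,"roll": 0},{"x": 0,"y": 0,"z": 0,"roll": 0}])

```text
time: 6.58
tcp_pos: [0.5486, 0.061, 0.2363]
tcp_rot: [-3.141, 0.001, 1.476]
ft_force: [0.1, 0.1, -1.9]
opening: 0.641
grasp_force: 43.9
```

```bash
python3 look.py w3 plate_large_round plate_long_slot plate_small_round plate_short_slot; python3 - <<'E'
from corners import *
quad("w2",[(254,390),(393,390),(400,248),(247,248)],.041)
E
```

```text
6.58 [0.5486 0.061  0.2363] [-3.141e+00  1.000e-03  1.476e+00] 0.641 [-0.01  0.15 -0.18  1.25 -0.    1.66]
w2 centre [ 0.4469 -0.2782] lens mm [52.8 56.2 51.9 56.2] yaw e0 0.2 yaw e1 0.201
```

View pics/w3.png

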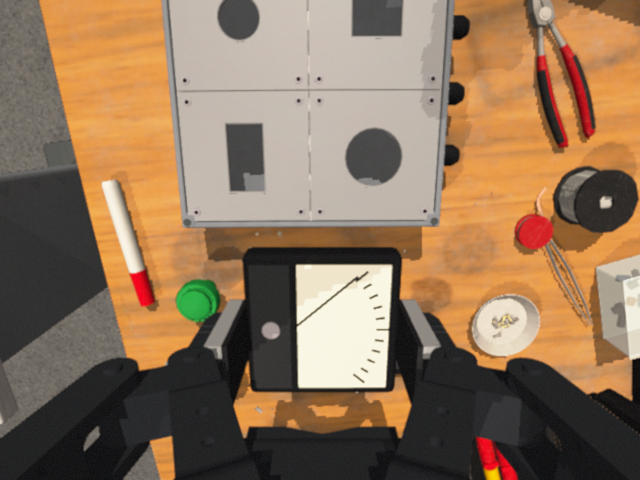

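The view shows the box with the seams crossing at about (308,90). The large round hole is at (373,157), the long slot at (245,158) and the small round hole at (239,17); the short slot is cut by the top edge. I'll compute the plate frame from the holes and edges.

```bash
python3 - <<'E'
from h import *
import pickle
ci=pickle.load(open("w3.pkl","rb"));g=cv2.imread("pics/w3.png",0)
b=((g<110)).astype(np.uint8)
for n,(x0,x1,y0,y1) in dict(large=(330,415,110,200),slot=(212,280,112,205),small=(205,275,0,55),short=(335,418,0,50)).items():
    m=np.zeros_like(b);m[y0:y1,x0:x1]=b[y0:y1,x0:x1]
    c=max(cv2.findContours(m,0,1)[0],key=cv2.contourArea)
    r=cv2.boundingRect(c)
    p=c[:,0].astype(float)
    P=np.array([onz(ci,q,.06)[:2] for q in p]); R=cv2.minAreaRect(P.astype(np.float32)*1000)
    (cx,cy),rad=cv2.minEnclosingCircle(P.astype(np.float32)*1000)
    print(n,r,"rect",np.round(R[0],1),np.round(R[1],1),round(R[2],1),"circ",round(cx,1),round(cy,1),round(rad,1))
for a,bb in [((178,91),(447,88)),((186,227),(438,224)),((308,215),(308,10)),((182,215),(167,0))]:
    A,B=onz(ci,a,.06),onz(ci,bb,.06);d=B-A;print(np.round(A,4),np.round(B,4),round(np.arctan2(d[1],d[0]),3))
print(np.round(onz(ci,(308,90),.06),4))
tc=camera_info("top");t=cv2.imread("pics/top0.png",0)
for uv in[(206.2,228.3),(255.4,232.1),(199.6,277.9),(250.4,281.2)]: print(uv,np.round(onz(tc,uv,.06),4))
cv2.imwrite("pics/w3c.png",cv2.resize(cv2.imread("pics/w3.png")[0:240,150:470],(800,600),interpolation=cv2.INTER_CUBIC))
E
```

```text
large (346, 129, 55, 54) rect [593.3 108.6] [40.7 42.6] 84.7 circ 593.2 108.0 21.7
slot (226, 124, 38, 67) rect [493.4 117. ] [50.9 27.6] 84.9 circ 493.2 117.2 28.5
small (218, 0, 41, 40) rect [502.2 214.9] [25.9 29.1] 84.0 circ 502.4 216.7 14.9
short (352, 0, 51, 36) rect [602.2 206.4] [23.2 35.6] 84.8 circ 602.5 206.6 20.9
[0.4497 0.1711 0.06  ] [0.6519 0.1536 0.06  ] -0.086
[0.4364 0.0664 0.06  ] [0.643 0.049 0.06 ] -0.084
[0.5376 0.0666 0.06  ] [0.5533 0.2161 0.06  ] 1.466
[0.435  0.0766 0.06  ] [0.453  0.2333 0.06  ] 1.456
[0.5476 0.1618 0.06  ]
(206.2, 228.3) [0.6011 0.2074 0.06  ]
(255.4, 232.1) [0.592  0.1081 0.06  ]
(199.6, 277.9) [0.5007 0.217  0.06  ]
(250.4, 281.2) [0.4927 0.1167 0.06  ]
```

View pics/w3c.png

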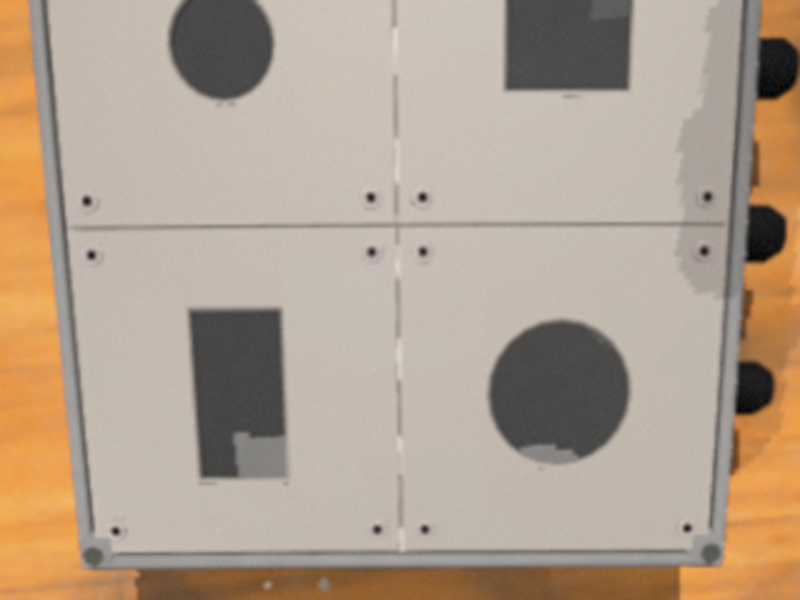

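The plate centres from the wrist camera, the top camera and the 100 mm grid agree to about 1 mm:

| Plate | x (m) | y (m) |
|---|---|---|
| Large round | 0.593 | 0.108 |
| Long slot | 0.4934 | 0.1168 |
| Small round | 0.5022 | 0.2165 |
| Short slot | 0.602 | 0.207 |

The box yaw is -0.088. I'll insert the meter now.

Request:
move_arm(motion=[{"x": 0.0237,"y": 0.02,"z": 0,"roll": -0.4},{"x": 0.0236,"y": 0.0201,"z": 0,"roll": 0},{"x": 0,"y": 0,"z": 0.05,"roll": 0},{"x": 0,"y": 0,"z": 0.055,"roll": 0},{"x": 0,"y": 0,"z": 0.038,"roll": 0},{"x": 0,"y": 0,"z": 0,"roll": 0},{"x": 0,"y": 0,"z": 0,"roll": 0}])

```text
time: 7.7
tcp_pos: [0.5945, 0.104, 0.095]
tcp_rot: [3.139, -0.0, 1.481]
ft_force: [-0.1, -0.0, -1.4]
opening: 0.642
grasp_force: 43.9
```

```bash
python3 look.py w4; python3 - <<'E'
from h import *
cv2.imwrite("pics/s4.png",camera("side"))
a=cv2.imread("pics/w4.png");b=cv2.imread("pics/s4.png")[190:410,160:400]
cv2.imwrite("pics/m4.png",np.hstack([cv2.resize(a,(400,300)),cv2.resize(b,(327,300))]))
E
```

```text
7.7 [0.5945 0.104  0.095 ] [ 3.139 -0.     1.481] 0.642 [ 0.07  0.34 -0.24  0.98 -0.    1.73]
```

View pics/m4.png

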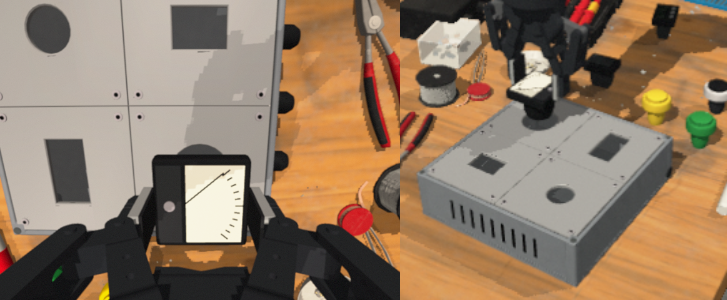

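The meter is above its hole and level. I'll go down gently.

Request:
move_arm(motion=[{"x": 0,"y": -0.001,"z": 0.01,"roll": 0},{"x": 0,"y": 0,"z": 0.01,"roll": 0},{"x": 0,"y": 0,"z": 0.008,"roll": 0},{"x": 0,"y": 0,"z": 0.003,"roll": 0},{"x": 0,"y": 0,"z": 0,"roll": 0},{"x": 0,"y": 0,"z": 0,"roll": 0}])

```text
time: 8.55
tcp_pos: [0.5924, 0.1045, 0.0625]
tcp_rot: [3.141, 0.0, 1.482]
ft_force: [0.0, 0.2, -1.9]
opening: 0.638
grasp_force: 43.9
```

Request:
move_arm(motion=[{"x": 0,"y": 0,"z": 0.001,"roll": 0},{"x": 0,"y": 0,"z": 0.001,"roll": 0},{"x": 0,"y": 0,"z": 0.0005,"roll": 0},{"x": 0,"y": 0,"z": 0,"roll": 0}])

```text
time: 9.05
tcp_pos: [0.5924, 0.1045, 0.0603]
tcp_rot: [3.141, -0.0, 1.482]
ft_force: [-1.3, 0.3, 2.8]
opening: 0.638
grasp_force: 44.3
```

Request:
move_arm(motion=[{"x": 0,"y": 0,"z": 0,"roll": 0},{"x": 0,"y": 0,"z": 0,"roll": 0},{"x": 0,"y": 0,"z": 0,"roll": 0},{"x": 0,"y": 0,"z": -0.03,"roll": 0},{"x": 0,"y": 0,"z": -0.06,"roll": 0},{"x": 0,"y": 0,"z": -0.06,"roll": 0},{"x": 0,"y": 0,"z": 0,"roll": 0},{"x": 0,"y": 0,"z": 0,"roll": 0}], fingers=0.085)

```text
time: 10.05
tcp_pos: [0.5921, 0.1045, 0.2098]
tcp_rot: [3.141, -0.0, 1.482]
ft_force: [-0.6, -0.2, -0.8]
opening: 0.994
grasp_force: 0.0
```

```bash
python3 look.py w5; python3 - <<'E'
from h import *
cv2.imwrite("pics/s5.png",camera("side"))
a=cv2.imread("pics/w5.png");b=cv2.imread("pics/s5.png")[190:410,160:400]
cv2.imwrite("pics/m5.png",np.hstack([cv2.resize(a,(440,330)),cv2.resize(b,(360,330))]))
E
```

```text
10.05 [0.5921 0.1045 0.2098] [ 3.141 -0.     1.482] 0.994 [ 0.07  0.25 -0.11  1.21  0.    1.73]
```

View pics/m5.png

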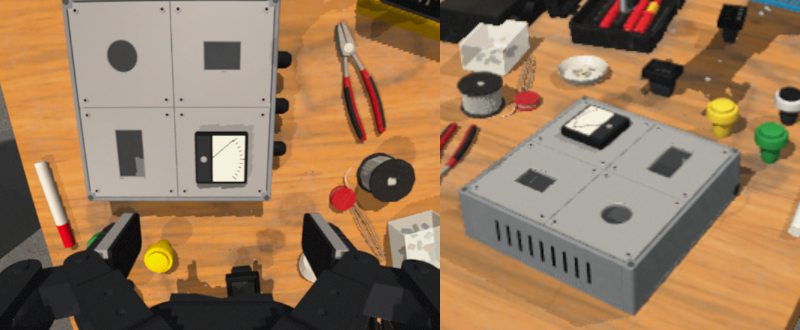

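The meter is seated flat and square at about (221,157) in the left view. The indicator is next, with tool yaw 1.79 and TCP at (0.583, -0.2745, 0.028).

Request:
move_arm(motion=[{"x": -0.054,"y": 0.0035,"z": 0,"roll": 0},{"x": -0.054,"y": 0.0035,"z": 0,"roll": 0},{"x": -0.054,"y": 0.0035,"z": 0,"roll": 0},{"x": -0.054,"y": 0.0035,"z": 0,"roll": 0},{"x": -0.054,"y": 0.0035,"z": 0,"roll": 0},{"x": -0.054,"y": 0.0035,"z": 0,"roll": 0},{"x": -0.0543,"y": 0.0035,"z": 0,"roll": 0},{"x": 0,"y": 0,"z": 0,"roll": -8.8},{"x": 0,"y": 0,"z": 0.03,"roll": -8.8},{"x": 0,"y": 0,"z": 0.055,"roll": 0},{"x": 0,"y": 0,"z": 0.055,"roll": 0},{"x": 0,"y": 0,"z": 0.025,"roll": 0},{"x": 0,"y": 0,"z": 0.017,"roll": 0},{"x": 0,"y": 0,"z": 0,"roll": 0},{"x": 0,"y": 0,"z": 0,"roll": 0}])

```text
time: 12.02
tcp_pos: [0.584, -0.275, 0.0289]
tcp_rot: [3.14, 0.001, 1.789]
ft_force: [-0.1, 0.4, -0.0]
opening: 0.994
grasp_force: 0.0
```

Request:
move_arm(motion=[{"x": 0,"y": 0,"z": 0,"roll": 0},{"x": 0,"y": 0,"z": 0,"roll": 0},{"x": 0,"y": 0,"z": 0,"roll": 0},{"x": 0,"y": 0,"z": 0,"roll": 0},{"x": 0,"y": 0,"z": 0,"roll": 0},{"x": 0,"y": 0,"z": 0,"roll": 0},{"x": 0,"y": 0,"z": 0,"roll": 0}], fingers=0.015, newtons=40)

```text
time: 12.9
tcp_pos: [0.5838, -0.2749, 0.029]
tcp_rot: [3.14, 0.001, 1.789]
ft_force: [-0.1, -0.0, 6.7]
opening: 0.433
grasp_force: 39.9
```

```bash
python3 look.py w6;
```

```text
12.9 [ 0.5838 -0.2749  0.029 ] [3.140e+00 1.000e-03 1.789e+00] 0.433 [-0.54  0.47 -0.2   0.89  0.    0.81]
```

View pics/w6.png

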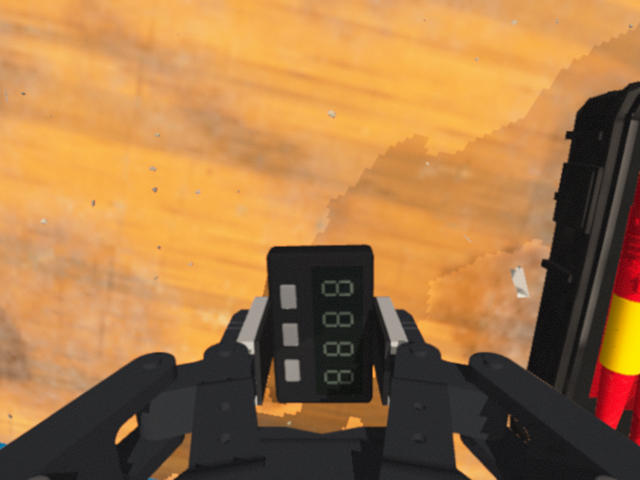

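The indicator is held squarely, with corners at about (268,246), (373,246), (372,402) and (273,402).

```bash
python3 - <<'E'
from corners import *
quad("w6",[(273,402),(372,402),(373,246),(268,246)],.041)
E
```

```text
w6 centre [ 0.5835 -0.2743] lens mm [38.2 62.6 35.8 62.6] yaw e0 0.217 yaw e1 0.229
```

Request:
move_arm(motion=[{"x": 0,"y": 0,"z": -0.03,"roll": 0},{"x": 0,"y": 0,"z": -0.06,"roll": 0},{"x": 0,"y": 0,"z": -0.06,"roll": 0},{"x": 0,"y": 0,"z": 0,"roll": 8.8},{"x": 0,"y": 0,"z": 0,"roll": 8.8},{"x": 0,"y": 0,"z": 0,"roll": 0},{"x": 0,"y": 0,"z": 0,"roll": 0}])

```text
time: 13.82
tcp_pos: [0.5826, -0.2743, 0.1771]
tcp_rot: [-3.14, -0.001, 1.484]
ft_force: [-0.1, 0.2, -1.8]
opening: 0.43
grasp_force: 40.3
```

Request:
move_arm(motion=[{"x": 0.0476,"y": -0.0153,"z": 0,"roll": 0},{"x": 0.0476,"y": -0.0153,"z": 0,"roll": 0},{"x": 0.0476,"y": -0.0153,"z": 0,"roll": 0},{"x": 0.0476,"y": -0.0153,"z": 0,"roll": 0},{"x": 0.0476,"y": -0.0154,"z": 0,"roll": 0},{"x": 0.0476,"y": -0.0154,"z": 0,"roll": 0},{"x": 0.0478,"y": -0.0154,"z": 0,"roll": 0},{"x": 0.0478,"y": -0.0154,"z": 0,"roll": 0},{"x": 0,"y": 0,"z": 0.03,"roll": 0},{"x": 0,"y": 0,"z": 0.035,"roll": 0},{"x": 0,"y": 0,"z": 0.018,"roll": 0},{"x": 0,"y": 0,"z": 0,"roll": 0},{"x": 0,"y": 0,"z": 0,"roll": 0},{"x": 0,"y": 0,"z": 0,"roll": 0}])

```text
time: 15.58
tcp_pos: [0.4958, 0.1161, 0.0961]
tcp_rot: [3.139, -0.0, 1.482]
ft_force: [-0.8, -0.2, -0.3]
opening: 0.436
grasp_force: 40.2
```

```bash
python3 - <<'E'
from h import *
for i in range(4):
    s=sense();print(np.round(s["tcp_pos"],4),np.round(s["tcp_rot"],3));camera("side")
E
```

```text
[0.4958 0.1161 0.0961] [ 3.139 -0.     1.482]
[0.4957 0.1162 0.096 ] [ 3.139 -0.     1.482]
[0.4955 0.1161 0.0959] [ 3.14  -0.     1.482]
[0.4953 0.1161 0.0957] [ 3.14  -0.     1.482]
```

Request:
move_arm(motion=[{"x": 0,"y": -0.001,"z": 0.01,"roll": 0},{"x": 0,"y": 0,"z": 0.01,"roll": 0},{"x": 0,"y": 0,"z": 0.009,"roll": 0},{"x": 0,"y": 0,"z": 0.002,"roll": 0},{"x": 0,"y": 0,"z": 0,"roll": 0},{"x": 0,"y": 0,"z": 0,"roll": 0},{"x": 0,"y": 0,"z": 0,"roll": 0}])

```text
time: 16.65
tcp_pos: [0.494, 0.1163, 0.0642]
tcp_rot: [3.141, -0.0, 1.482]
ft_force: [0.3, 0.4, -1.1]
opening: 0.431
grasp_force: 40.2
```

Request:
move_arm(motion=[{"x": 0,"y": 0,"z": 0.0015,"roll": 0},{"x": 0,"y": 0,"z": 0.001,"roll": 0},{"x": 0,"y": 0,"z": 0.0005,"roll": 0},{"x": 0,"y": 0,"z": 0,"roll": 0},{"x": 0,"y": 0,"z": 0,"roll": 0}])

```text
time: 17.27
tcp_pos: [0.4937, 0.1162, 0.0614]
tcp_rot: [3.141, -0.0, 1.482]
ft_force: [-1.5, -0.0, 5.3]
opening: 0.433
grasp_force: 40.8
```

Contact at the expected height. I'll release and go to above the push-button.

Request:
move_arm(motion=[{"x": 0,"y": 0,"z": 0,"roll": 0},{"x": 0,"y": 0,"z": 0,"roll": 0},{"x": 0,"y": 0,"z": 0,"roll": 0},{"x": 0,"y": 0,"z": 0,"roll": 0},{"x": 0,"y": 0,"z": -0.03,"roll": 0},{"x": 0,"y": 0,"z": -0.06,"roll": 0},{"x": 0,"y": 0,"z": -0.04,"roll": 0},{"x": -0.0526,"y": -0.0104,"z": 0,"roll": 0},{"x": -0.0526,"y": -0.0104,"z": 0,"roll": 0},{"x": -0.0526,"y": -0.0104,"z": 0,"roll": 0},{"x": -0.0526,"y": -0.0104,"z": 0,"roll": 0},{"x": 0,"y": 0,"z": 0,"roll": 0},{"x": 0,"y": 0,"z": 0,"roll": 0}], fingers=0.085)

```text
time: 18.9
tcp_pos: [0.4334, -0.0896, 0.1908]
tcp_rot: [3.142, -0.001, 1.481]
ft_force: [0.2, 0.3, -0.2]
opening: 0.989
grasp_force: 0.0
```

```bash
python3 look.py w7 push_button rocker_switch
```

```text
18.9 [ 0.4334 -0.0896  0.1908] [ 3.142e+00 -1.000e-03  1.481e+00] 0.989 [-0.35 -0.02 -0.46  1.14  0.    1.31]
push_button [393.9 139.5] 0.92 [ 0.4973 -0.0309  0.    ]
push_button [298.1 121.7] 0.9 [ 0.4214 -0.0102  0.    ]
push_button [323.  224.3] 0.83 [ 0.4337 -0.0959  0.    ]
rocker_switch [519.1 194.4] 0.87 [ 0.6012 -0.0849  0.    ]
```

View pics/w7.png

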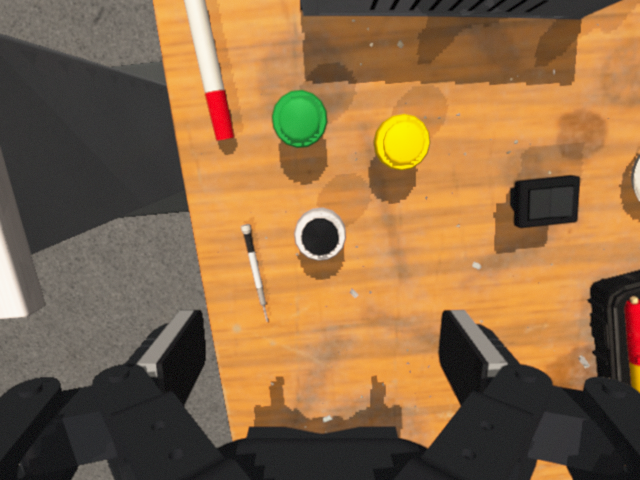

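The push-button's ring is at about (320,234), green is at (299,119), yellow at (402,141) and the rocker at about (547,202). The screwdriver, 8 mm high, stays under the fingertips.

```bash
python3 - <<'E'
from corners import *
ci=pickle.load(open("w7.pkl","rb"))
im=cv2.imread("pics/w7.png");hsv=cv2.cvtColor(im,cv2.COLOR_BGR2HSV)[205:265,290:352]
m=((hsv[...,1]<60)).astype(np.uint8)
c=max(cv2.findContours(m,0,1)[0],key=cv2.contourArea)[:,0]+[290,205]
P=np.array([onz(ci,q,.04)[:2] for q in c])*1000
print("button",cv2.minEnclosingCircle(P.astype(np.float32)),P.min(0),P.max(0),np.round(onz(ci,(320.5,234.5),.04),4))
quad("w7",[(519,228),(579,220),(577,176),(513,184)],.038)
E
```

```text
button ((431.1153259277344, -94.22502899169922), 20.23145294189453) [ 412.28190135 -114.3121977 ] [450.04153618 -74.21911028] [ 0.4318 -0.0946  0.04  ]
w7 centre [ 0.6046 -0.0855] lens mm [46.6 34.2 48.2 34.8] yaw e0 0.043 yaw e1 0.148
```

Request:
move_arm(motion=[{"x": -0.004,"y": -0.0018,"z": 0.02,"roll": 0},{"x": 0,"y": 0,"z": 0.055,"roll": 0},{"x": 0,"y": 0,"z": 0.05,"roll": 0},{"x": 0,"y": 0,"z": 0.025,"roll": 0},{"x": 0,"y": 0,"z": 0.0125,"roll": 0},{"x": 0,"y": 0,"z": 0,"roll": 0},{"x": 0,"y": 0,"z": 0,"roll": 0}], fingers=0.07)

```text
time: 19.92
tcp_pos: [0.4328, -0.0937, 0.0295]
tcp_rot: [3.139, 0.001, 1.482]
ft_force: [0.1, -0.3, -0.6]
opening: 0.817
grasp_force: 0.0
```

Request:
move_arm(motion=[{"x": 0,"y": 0,"z": 0,"roll": 0},{"x": 0,"y": 0,"z": 0,"roll": 0},{"x": 0,"y": 0,"z": 0,"roll": 0},{"x": 0,"y": 0,"z": 0,"roll": 0},{"x": 0,"y": 0,"z": 0,"roll": 0},{"x": 0,"y": 0,"z": 0,"roll": 0}], fingers=0.015, newtons=40)

```text
time: 20.68
tcp_pos: [0.4323, -0.0939, 0.0296]
tcp_rot: [3.14, 0.001, 1.482]
ft_force: [-1.6, -0.4, 5.2]
opening: 0.442
grasp_force: 39.4
```

```bash
python3 look.py w8; python3 - <<'E'
import cv2
cv2.imwrite("pics/w8c.png",cv2.imread("pics/w8.png")[200:440,180:460])
E
```

```text
20.68 [ 0.4323 -0.0939  0.0296] [3.140e+00 1.000e-03 1.482e+00] 0.442 [-0.36  0.17 -0.65  0.75 -0.    1.3 ]
```

View pics/w8c.png

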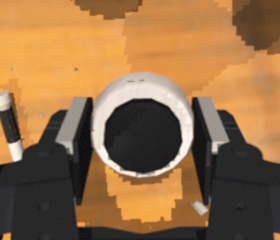

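```bash
python3 - <<'E'
from corners import *
ci=pickle.load(open("w8.pkl","rb"))
for z in(.040,.042):
  print([np.round(onz(ci,q,z),4) for q in [(322.5,327),(272,327),(373,327),(322.5,378),(322.5,277)]])
E
```

```text
[array([ 0.4326, -0.0933,  0.04  ]), array([ 0.4141, -0.0917,  0.04  ]), array([ 0.451, -0.095,  0.04 ]), array([ 0.4307, -0.1148,  0.04  ]), array([ 0.4343, -0.0739,  0.04  ])]
[array([ 0.4327, -0.0923,  0.042 ]), array([ 0.4145, -0.0907,  0.042 ]), array([ 0.4508, -0.094 ,  0.042 ]), array([ 0.4308, -0.1135,  0.042 ]), array([ 0.4344, -0.0732,  0.042 ])]
```

Request:
move_arm(motion=[{"x": 0,"y": 0,"z": -0.03,"roll": 0},{"x": 0,"y": 0,"z": -0.06,"roll": 0},{"x": 0,"y": 0,"z": -0.06,"roll": 0},{"x": 0,"y": 0,"z": 0,"roll": 0},{"x": 0,"y": 0,"z": 0,"roll": 0}])

```text
time: 21.35
tcp_pos: [0.4311, -0.0935, 0.1783]
tcp_rot: [3.141, 0.0, 1.482]
ft_force: [0.0, 0.3, -1.6]
opening: 0.439
grasp_force: 40.6
```

Request:
move_arm(motion=[{"x": 0.045,"y": 0.0062,"z": 0,"roll": 0},{"x": 0.045,"y": 0.0062,"z": 0,"roll": 0},{"x": 0.045,"y": 0.0062,"z": 0,"roll": 0},{"x": 0.045,"y": 0.0062,"z": 0,"roll": 0},{"x": 0.045,"y": 0.0062,"z": 0,"roll": 0},{"x": 0.045,"y": 0.0062,"z": 0,"roll": 0},{"x": 0.045,"y": 0.0062,"z": 0,"roll": 0},{"x": 0,"y": 0,"z": 0.03,"roll": 0},{"x": 0,"y": 0,"z": 0.035,"roll": 0},{"x": 0,"y": 0,"z": 0.017,"roll": 0},{"x": 0,"y": 0,"z": 0,"roll": 0},{"x": 0,"y": 0,"z": 0,"roll": 0},{"x": 0,"y": 0,"z": 0,"roll": 0},{"x": 0,"y": 0,"z": 0,"roll": 0}])

```text
time: 23.1
tcp_pos: [0.5035, 0.2166, 0.0975]
tcp_rot: [3.14, -0.001, 1.482]
ft_force: [-0.1, 0.0, -0.2]
opening: 0.442
grasp_force: 40.6
```

Request:
move_arm(motion=[{"x": 0,"y": -0.0005,"z": 0.01,"roll": 0},{"x": 0,"y": 0,"z": 0.01,"roll": 0},{"x": 0,"y": 0,"z": 0.009,"roll": 0},{"x": 0,"y": 0,"z": 0.003,"roll": 0},{"x": 0,"y": 0,"z": 0,"roll": 0},{"x": 0,"y": 0,"z": 0,"roll": 0},{"x": 0,"y": 0,"z": 0,"roll": 0}])

```text
time: 23.98
tcp_pos: [0.5024, 0.2165, 0.0647]
tcp_rot: [3.141, -0.0, 1.482]
ft_force: [0.7, -0.9, 0.7]
opening: 0.437
grasp_force: 40.6
```

Request:
move_arm(motion=[{"x": 0,"y": 0,"z": 0.0015,"roll": 0},{"x": 0,"y": 0,"z": 0.001,"roll": 0},{"x": 0,"y": 0,"z": 0.0005,"roll": 0},{"x": 0,"y": 0,"z": 0,"roll": 0},{"x": 0,"y": 0,"z": 0,"roll": 0}])

```text
time: 24.6
tcp_pos: [0.5022, 0.2165, 0.0619]
tcp_rot: [3.141, -0.0, 1.482]
ft_force: [-1.7, -1.0, 5.6]
opening: 0.44
grasp_force: 41.1
```

Request:
move_arm(motion=[{"x": 0,"y": 0,"z": 0,"roll": 0},{"x": 0,"y": 0,"z": 0,"roll": 0},{"x": 0,"y": 0,"z": 0,"roll": 0},{"x": 0,"y": 0,"z": 0,"roll": 0},{"x": 0,"y": 0,"z": -0.03,"roll": 0},{"x": 0,"y": 0,"z": -0.06,"roll": 0},{"x": 0,"y": 0,"z": -0.04,"roll": 0},{"x": -0.0482,"y": 0.0212,"z": 0,"roll": 0},{"x": -0.0482,"y": 0.0212,"z": 0,"roll": 0},{"x": -0.0482,"y": 0.0212,"z": 0,"roll": 0},{"x": -0.0482,"y": 0.0212,"z": 0,"roll": 0},{"x": -0.0482,"y": 0.0212,"z": 0,"roll": 0},{"x": -0.0482,"y": 0.0212,"z": 0,"roll": 0},{"x": 0,"y": 0,"z": 0,"roll": 0},{"x": 0,"y": 0,"z": 0,"roll": 0}], fingers=0.085)

```text
time: 26.48
tcp_pos: [0.6026, -0.0827, 0.191]
tcp_rot: [-3.141, -0.001, 1.481]
ft_force: [-0.8, -0.5, 0.2]
opening: 0.997
grasp_force: 0.0
```

```bash
python3 look.py w9 rocker_switch; python3 - <<'E'
import cv2
cv2.imwrite("pics/w9c.png",cv2.resize(cv2.imread("pics/w9.png")[0:330,150:470],(640,660))[:600])
E
```

```text
26.48 [ 0.6026 -0.0827  0.191 ] [-3.141e+00 -1.000e-03  1.481e+00] 0.997 [-0.24  0.27 -0.12  1.18  0.    1.42]
rocker_switch [324.5 220. ] 0.63 [ 0.6043 -0.0854  0.    ]
```

View pics/w9c.png

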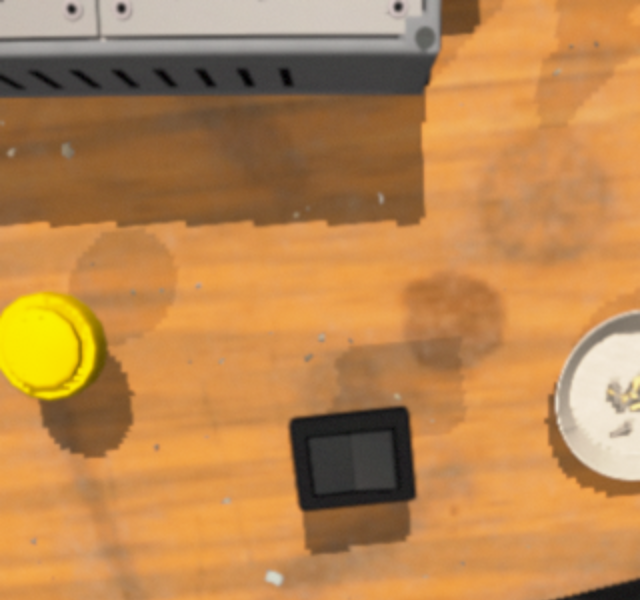

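The rocker bezel's corners in the crop are (302,509), (413,497), (407,409) and (291,420). The yellow look-alike at (48,345) is well clear of it.

```bash
python3 - <<'E'
from corners import *
quad("w9",[(301,254.5),(356.5,248.5),(353.5,204.5),(295.5,210)],.04)
E
```

```text
w9 centre [ 0.6058 -0.0844] lens mm [42.9 34.2 43.4 34.9] yaw e0 0.014 yaw e1 0.006
```

Request:
move_arm(motion=[{"x": -0.0005,"y": 0.003,"z": 0.02,"roll": -5.7},{"x": 0,"y": 0,"z": 0.055,"roll": 0},{"x": 0,"y": 0,"z": 0.05,"roll": 0},{"x": 0,"y": 0,"z": 0.025,"roll": 0},{"x": 0,"y": 0,"z": 0.014,"roll": 0},{"x": 0,"y": 0,"z": 0,"roll": 0},{"x": 0,"y": 0,"z": 0,"roll": 0}], fingers=0.075)

```text
time: 27.45
tcp_pos: [0.6074, -0.0837, 0.0289]
tcp_rot: [3.139, 0.001, 1.582]
ft_force: [-0.4, -0.0, 1.2]
opening: 0.881
grasp_force: 0.0
```

Request:
move_arm(motion=[{"x": 0,"y": 0,"z": 0,"roll": 0},{"x": 0,"y": 0,"z": 0,"roll": 0},{"x": 0,"y": 0,"z": 0,"roll": 0},{"x": 0,"y": 0,"z": 0,"roll": 0},{"x": 0,"y": 0,"z": 0,"roll": 0},{"x": 0,"y": 0,"z": 0,"roll": 0}], fingers=0.02, newtons=40)

```text
time: 28.2
tcp_pos: [0.6072, -0.084, 0.0288]
tcp_rot: [3.139, 0.001, 1.581]
ft_force: [-1.1, 0.1, 6.4]
opening: 0.523
grasp_force: 41.4
```

```bash
python3 look.py w10; python3 - <<'E'
import cv2
cv2.imwrite("pics/w10c.png",cv2.imread("pics/w10.png")[200:440,180:460])
E
```

```text
28.2 [ 0.6072 -0.084   0.0288] [3.139e+00 1.000e-03 1.581e+00] 0.523 [-0.24  0.43 -0.28  0.86  0.    1.32]
```

View pics/w10c.png

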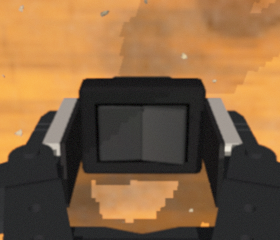

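The rocker is held squarely, with the top face at about (80..204, 82..172) in the crop.

```bash
python3 - <<'E'
from corners import *
quad("w10",[(264,372),(380,372),(384,282),(260,282)],.041)
E
```

```text
w10 centre [ 0.6073 -0.0832] lens mm [43.6 36.1 43.3 36.1] yaw e0 0.009 yaw e1 0.01
```

Request:
move_arm(motion=[{"x": 0,"y": 0,"z": -0.03,"roll": 0},{"x": 0,"y": 0,"z": -0.06,"roll": 0},{"x": 0,"y": 0,"z": -0.06,"roll": 0},{"x": 0,"y": 0,"z": 0,"roll": 5.7},{"x": 0,"y": 0,"z": 0,"roll": 0},{"x": 0,"y": 0,"z": 0,"roll": 0}])

```text
time: 29.0
tcp_pos: [0.6049, -0.0835, 0.176]
tcp_rot: [-3.139, -0.0, 1.483]
ft_force: [-0.2, -0.8, -0.0]
opening: 0.524
grasp_force: 41.1
```

Request:
move_arm(motion=[{"x": 0.048,"y": -0.0047,"z": 0,"roll": 0},{"x": 0.048,"y": -0.0047,"z": 0,"roll": 0},{"x": 0.048,"y": -0.0047,"z": 0,"roll": 0},{"x": 0.048,"y": -0.0047,"z": 0,"roll": 0},{"x": 0.048,"y": -0.0047,"z": 0,"roll": 0},{"x": 0.0483,"y": -0.0048,"z": 0,"roll": 0},{"x": 0,"y": 0,"z": 0.03,"roll": 0},{"x": 0,"y": 0,"z": 0.033,"roll": 0},{"x": 0,"y": 0,"z": 0.017,"roll": 0},{"x": 0,"y": 0,"z": 0,"roll": 0},{"x": 0,"y": 0,"z": 0,"roll": 0},{"x": 0,"y": 0,"z": 0,"roll": 0},{"x": 0,"y": 0,"z": 0,"roll": 0}])

```text
time: 30.62
tcp_pos: [0.6043, 0.2061, 0.0985]
tcp_rot: [3.14, -0.001, 1.482]
ft_force: [0.2, 0.1, 0.8]
opening: 0.523
grasp_force: 41.1
```

Request:
move_arm(motion=[{"x": 0,"y": -0.0015,"z": 0.01,"roll": 0},{"x": 0,"y": 0,"z": 0.01,"roll": 0},{"x": 0,"y": 0,"z": 0.01,"roll": 0},{"x": 0,"y": 0,"z": 0.004,"roll": 0},{"x": 0,"y": 0,"z": 0,"roll": 0},{"x": 0,"y": 0,"z": 0,"roll": 0},{"x": 0,"y": 0,"z": 0,"roll": 0}])

```text
time: 31.5
tcp_pos: [0.602, 0.2062, 0.0635]
tcp_rot: [3.141, -0.0, 1.482]
ft_force: [0.3, 1.4, -0.9]
opening: 0.528
grasp_force: 41.0
```

Request:
move_arm(motion=[{"x": 0,"y": 0,"z": 0.0015,"roll": 0},{"x": 0,"y": 0,"z": 0.001,"roll": 0},{"x": 0,"y": 0,"z": 0.0005,"roll": 0},{"x": 0,"y": 0,"z": 0,"roll": 0},{"x": 0,"y": 0,"z": 0,"roll": 0}])

```text
time: 32.12
tcp_pos: [0.6023, 0.2062, 0.0609]
tcp_rot: [3.141, -0.0, 1.482]
ft_force: [-0.9, 0.2, 4.3]
opening: 0.525
grasp_force: 41.6
```

Seated. I'll release, lift, back off to -y and check.

Request:
move_arm(motion=[{"x": 0,"y": 0,"z": 0,"roll": 0},{"x": 0,"y": 0,"z": 0,"roll": 0},{"x": 0,"y": 0,"z": 0,"roll": 0},{"x": 0,"y": 0,"z": 0,"roll": 0},{"x": 0,"y": 0,"z": -0.03,"roll": 0},{"x": 0,"y": 0,"z": -0.06,"roll": 0},{"x": 0,"y": 0,"z": -0.06,"roll": 0},{"x": -0.05,"y": -0.015,"z": 0,"roll": 0},{"x": -0.05,"y": -0.015,"z": 0,"roll": 0},{"x": -0.05,"y": -0.015,"z": 0,"roll": 0},{"x": 0,"y": 0,"z": 0,"roll": 0},{"x": 0,"y": 0,"z": 0,"roll": 0}], fingers=0.085)

```text
time: 33.62
tcp_pos: [0.544, 0.0607, 0.2105]
tcp_rot: [3.141, -0.001, 1.481]
ft_force: [-0.1, -0.1, -1.1]
opening: 0.993
grasp_force: 0.0
```

```bash
python3 look.py w11; python3 - <<'E'
from h import *
b=camera("side");cv2.imwrite("pics/s11.png",b)
a=cv2.imread("pics/w11.png")[0:240,140:480]
cv2.imwrite("pics/m11.png",np.hstack([cv2.resize(a,(425,300)),cv2.resize(b[230:410,160:380],(366,300))]))
E
```

```text
33.62 [0.544  0.0607 0.2105] [ 3.141e+00 -1.000e-03  1.481e+00] 0.993 [-0.01  0.15 -0.23  1.19  0.    1.65]
```

View pics/m11.png

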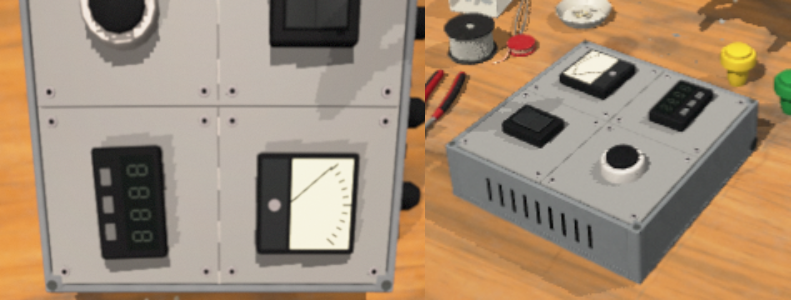

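All four parts sit flat and square in their cut-outs, and the dish and the look-alikes are untouched. I'll hand it in.

```bash
python3 -c "
from cell import *
print(sign_off())"
```

```text
the job is handed in; nothing more can be done
None
```

I fitted the meter, indicator, push-button and rocker switch into their matching cut-outs, in that order, let go of all of them and handed the job in at about 34 s; the final pictures show all four flat and square, and the arm never went near the dish or screwdriver at their height.

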